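Complete the antenna mounting kit

ROBOT

A 7-joint arm with a two-finger parallel gripper is mounted at the origin on a cart in front of the work surface, level with it; the furniture and walls round the work are solid. World frame = base frame: x ahead of the robot, y to its left, z up, the work surface at z = 0. Lengths are in m, angles in rad, forces in N, time in s.
With the tool pointing down it reaches from about 0.4 to 0.75 m from the base axis. Payload 19.5 kg.
Tool frame: the origin (TCP) lies between the finger pads; the fingertips stand 17 mm ahead of it and the grasp point (between the pads) lies 2 mm behind it (robot.tip_reach is the distance from the TCP to the fingertips, in m); z points along the fingers, y is the direction in which the jaws open and shut (so a half turn about z gives the same grasp; the last joint's range is limited). The gripper opens to 85 mm and grips with 20 to 120 N. Pads are 22 mm wide; open, the fingers measure 114 mm over their backs; the gripper's body (76 mm by 85 mm) begins 54 mm behind the grasp point. The pads swing forward as they close: fully open they stand 13 mm farther back than shut.
Start: joints at [1.087, 0.707, -0.028, 1.485, 0.022, 0.951, -0.075], TCP at [0.246, -0.52, 0.248] pointing down, gripper open.
Joint ranges: [-2.71, 2.71], [-0.32, 2.16], [-1.57, 1.52], [0, 2.45], [-1.46, 4.6], [0, 2.02], [-2.83, 2.83]. Speed limits (rad/s): [1.89, 1.89, 2.57, 2.57, 3.01, 3.01, 3.01].

INTERFACE

Orientations are given as a unit quaternion [x, y, z, w].
In Python, from bench import get_obs, capture, finish_job, robot gives the robot as it stands.
- The arm moves only by the tool servo_tool, never from a script. Its argument "series" is a list of rows, each a list of 2 entries, a list of its own where there are three numbers: the shift along the world's x, y, z in m, then the turn about the world's z in degrees. A call has 1 to 10 rows; each row shifts and turns the pose as measured when the row begins; what a row does not reach is not made up. A row lasts 1/12 s, in which the tool goes at most 41.7 mm and 7.16 degrees, less where a joint would pass 70% of its speed; a pose out of reach is approached as far as the arm can. A call is refused whole if a number of a shift passes 0.0417 or a number of a turn 7.16, either way. A call with a gripper value outside its range is refused whole. "claw" is the opening, from -1 (shut) to 1 (fully open), set as the call begins (left out, the last holds). The fingers move at their own pace and stop on an object; the grip force is fixed at half the most. Time passes only in rows, so rows that do not move let the fingers close. It gives the time, the measured TCP pose, the force and the opening at its end, in the units of the state.
- get_obs(): the state, without advancing time (a new reading comes with each control period).
- capture(name): name is "scene" or "top" or "wrist"; returns a dict with "frame" (384x512x3 uint8, red, green, blue), "intrinsics" (3x3 intrinsics, pixels), "rvec" (rotation vector, rad) and "tvec" (3), from world to camera coordinates, as OpenCV has them. Camera axes: x right, y down, z forward; pixel columns grow to the right and rows downward; lengths in m; the calibration is good to about 2 mm. The wrist camera is an equidistant fisheye: a pixel r from the principal point sees the ray r / f radians off the axis. A picture is of the moment at which its call begins. There is no depth.
- finish_job(): hands the job in, once; it reports no verdict.
The state is a dict: "t": time; "q": joint angles; "joint_vel": joint speeds; "joint_torque": joint torques, N m; "tool_pos": TCP position; "eef_rot": TCP orientation; "ft_force": force on the tool from outside, world axes, zero at the start; "ft_torque": the same for the moment, N m; "opening": opening from 0.0 (shut) to 1.0 (fully open).
Only numpy, scipy, OpenCV 4.12 (cv2) and the standard library are available. Lean on these libraries where they do the work, as an engineer would, in place of code of your own. Each camera call takes 0.05 s, during which the arm holds its last target. There are 200 camera calls.

TASK

The white kit tray must hold one of each kind of part: one black attenuator, one slate-blue spacer block and one yellow spacer block, each alone in its own compartment (any order) and the same way up as it stands now. One part is already in the tray: take just the two missing kinds from the blue mat and put them in. There are two attenuators but only one is wanted; leave the spare one where it lies on the mat.

Things in the scene. Friction and masses are not known exactly. Their poses are not given: they have to be found in the camera images.
- kit_tray: shallow white open tray fixed to the bench, 98 (x) by 271 (y) by 10 high (z), with a finger lug at each y end. Three equal compartments in a row along its y, each 90 (x) by 85 (y) inside, centred at y = -89, 0 and +89 mm; walls 4 thick, tops 10 above the bench; the grey padded compartment floors lie 4 above the bench. One compartment holds one part at the start. Origin at the centre of its underside, on the bench, z up
- attenuator_1: black finned coaxial attenuator lying on its side: finned body 20 wide (x) and 20 high (z), about 41 long along y (from -22 to +19), with slim steel ends 58 over all along y; grip across its x, 20 mm. Origin at the centre of its underside, z up. 60 g. One of two identical ones; at the start on the flat blue mat (4 thick) or in the tray
- attenuator_2: black finned coaxial attenuator lying on its side: finned body 20 wide (x) and 20 high (z), about 41 long along y (from -22 to +19), with slim steel ends 58 over all along y; grip across its x, 20 mm. Origin at the centre of its underside, z up. 60 g. One of two identical ones; at the start on the flat blue mat (4 thick) or in the tray
- slate_spacer: dark slate-blue printed block, 30 by 30 by 28 high (z), flats square to its x and y; grip across any two flats. Origin at the centre of its underside, z up. 30 g. At the start on the blue mat or in the tray
- yellow_spacer: yellow printed block standing upright, 20 by 20 by 36 high (z), flats square to its x and y; grip across any two flats. Origin at the centre of its underside, z up. 25 g. At the start on the blue mat or in the tray
Mind the look-alikes: they are no part of the job. Leave any pink look-alike of the slate_spacer alone.

How it is judged:
At the end, for the whole second after the job is handed in: One attenuator, the slate-blue and the yellow spacer lie at rest one to a compartment (any order): centre inside it, underside under 9 mm above the bench (floor 4 mm), within 10 degrees of upright. The other attenuator is within 30 mm of its start, outside the tray (x of slate_spacer in the frame of kit_tray between -0.045 and 0.045 m and y of slate_spacer in the frame of kit_tray between -0.1315 and 0.1315 m and z of each of slate_spacer, yellow_spacer in the frame of kit_tray below 0.009 m and angle between each of slate_spacer, yellow_spacer's own z axis and vertical below 0.17 rad and linear speed of each of slate_spacer, yellow_spacer below 0.02 m/s and x of yellow_spacer in the frame of kit_tray between -0.045 and 0.045 m and y of yellow_spacer in the frame of kit_tray between -0.1315 and 0.1315 m and (((x of attenuator_1 in the frame of kit_tray between -0.045 and 0.045 m and y of attenuator_1 in the frame of kit_tray between -0.1315 and 0.1315 m and z of attenuator_1 in the frame of kit_tray below 0.009 m and angle between attenuator_1's own z axis and vertical below 0.17 rad and linear speed of attenuator_1 below 0.02 m/s) and distance of attenuator_2 from where it was at the start of the episode below 0.03 m and not (x of attenuator_2 in the frame of kit_tray between -0.045 and 0.045 m and y of attenuator_2 in the frame of kit_tray between -0.1315 and 0.1315 m)) or ((x of attenuator_2 in the frame of kit_tray between -0.045 and 0.045 m and y of attenuator_2 in the frame of kit_tray between -0.1315 and 0.1315 m and z of attenuator_2 in the frame of kit_tray below 0.009 m and angle between attenuator_2's own z axis and vertical below 0.17 rad and linear speed of attenuator_2 below 0.02 m/s) and distance of attenuator_1 from where it was at the start of the episode below 0.03 m and not (x of attenuator_1 in the frame of kit_tray between -0.045 and 0.045 m and y of attenuator_1 in the frame of kit_tray between -0.1315 and 0.1315 m))) and ((x of attenuator_1 in the frame of kit_tray between -0.045 and 0.045 m and y of attenuator_1 in the frame of kit_tray between -0.1315 and -0.0465 m) or (x of attenuator_2 in the frame of kit_tray between -0.045 and 0.045 m and y of attenuator_2 in the frame of kit_tray between -0.1315 and -0.0465 m) or (x of slate_spacer in the frame of kit_tray between -0.045 and 0.045 m and y of slate_spacer in the frame of kit_tray between -0.1315 and -0.0465 m) or (x of yellow_spacer in the frame of kit_tray between -0.045 and 0.045 m and y of yellow_spacer in the frame of kit_tray between -0.1315 and -0.0465 m)) and ((x of attenuator_1 in the frame of kit_tray between -0.045 and 0.045 m and y of attenuator_1 in the frame of kit_tray between -0.0425 and 0.0425 m) or (x of attenuator_2 in the frame of kit_tray between -0.045 and 0.045 m and y of attenuator_2 in the frame of kit_tray between -0.0425 and 0.0425 m) or (x of slate_spacer in the frame of kit_tray between -0.045 and 0.045 m and y of slate_spacer in the frame of kit_tray between -0.0425 and 0.0425 m) or (x of yellow_spacer in the frame of kit_tray between -0.045 and 0.045 m and y of yellow_spacer in the frame of kit_tray between -0.0425 and 0.0425 m)) and ((x of attenuator_1 in the frame of kit_tray between -0.045 and 0.045 m and y of attenuator_1 in the frame of kit_tray between 0.0465 and 0.1315 m) or (x of attenuator_2 in the frame of kit_tray between -0.045 and 0.045 m and y of attenuator_2 in the frame of kit_tray between 0.0465 and 0.1315 m) or (x of slate_spacer in the frame of kit_tray between -0.045 and 0.045 m and y of slate_spacer in the frame of kit_tray between 0.0465 and 0.1315 m) or (x of yellow_spacer in the frame of kit_tray between -0.045 and 0.045 m and y of yellow_spacer in the frame of kit_tray between 0.0465 and 0.1315 m))); the robot touches nothing.
It also fails if it takes over 51 s, if anything falls off the work surface, if the arm or the gripper's body presses on something with over 40 N, if the wrist force passes 120 N, or if a joint passes its speed limit or range.

## Working session

There is one attempt and no reset: what is moved stays moved. The work goes in short steps, Python scripts to look and compute and a tool call to move; the robot and the scene stay as the last step left them, time stands still between calls to the robot, and variables do not carry over. Pictures are saved under pics/ and viewed, about 8 in all and at most 12, crops included, and the job is handed in when it is done.

Besides the shell and the picture viewer there is one more tool, called after "Call:" by a JSON object that holds its "api" and its "payload", one argument or row to a line. servo_tool: Moves the arm, as the interface text tells. Its arguments: {"type":"object","properties":{"series":{"type":"array"},"claw":{"type":"number"}},"required":["series"]}

```bash
mkdir -p pics; cat > h.py <<'E'
import numpy as np, cv2
from bench import get_obs, capture, finish_job, robot
def snap(n,f):
    c=capture(n); np.savez('pics/'+f+'.npz',**{k:np.array(v) for k,v in c.items()})
    cv2.imwrite('pics/'+f+'.png',c['frame'][:,:,::-1]); return c
def ray(f,uv,z,fish=False):
    c=np.load('pics/'+f+'.npz'); K=c['intrinsics'];R=cv2.Rodrigues(c['rvec'])[0];t=c['tvec'].reshape(3)
    o=-R.T@t; out=[]
    for u,v in uv:
        x=(u-K[0,2])/K[0,0]; y=(v-K[1,2])/K[1,1]
        if fish:
            r=np.hypot(x,y); s=np.sin(r)/max(r,1e-9); d=np.array([x*s,y*s,np.cos(r)])
        else: d=np.array([x,y,1])
        d=R.T@d; out.append((o+d*(z-o[2])/d[2]).round(4))
    return np.array(out)
E
python3 - <<'E'
from h import *
a=snap('top','t0');b=snap('scene','s0')
print(a['intrinsics'],a['rvec'],a['tvec']);o=get_obs();print(o['t'],o['tool_pos'],o['eef_rot'],o['opening'])
E
```

```text
[[414.21315213   0.         258.27709164]
 [  0.         414.21315213 191.78228306]
 [  0.           0.           1.        ]] [ 2.15527792 -2.16301275  0.15980788] [0.00668931 0.50833956 0.83056906]
0.1 [ 0.24575365 -0.5196165   0.24789323] [ 9.75702833e-01  2.19097619e-01 -1.04290738e-04 -4.52540718e-04] 1.0002645936309538
```

View pics/t0.png

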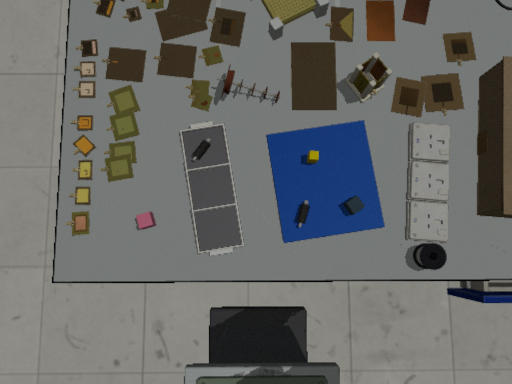

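View pics/s0.png

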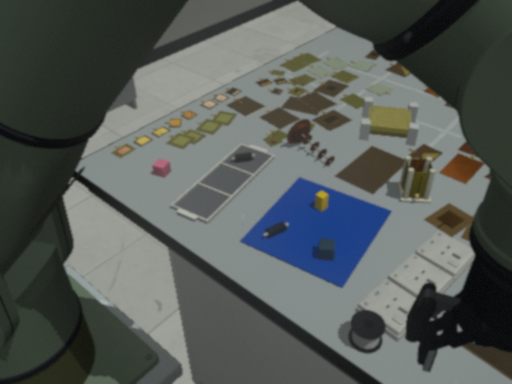

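The attenuator in the tray is at top (202,150), the spare is on the mat at (303,214), yellow is at (313,156) and slate at (353,205). The pink look-alike is off the mat at (145,220). So yellow and slate are the two missing parts. Next, a close crop.

```bash
python3 - <<'E'
from h import *
im=cv2.imread('pics/t0.png')
a=cv2.resize(im[140:235,280:380],None,fx=6,fy=6,interpolation=cv2.INTER_CUBIC)
cv2.imwrite('pics/c0.png',a)
print('tray corners',ray('t0',[(181,129),(224,122),(243,247),(198,254)],.01))
print('yel,slate,att,trayatt',ray('t0',[(313,156)],.04),ray('t0',[(353,205)],.032),ray('t0',[(303,214)],.014),ray('t0',[(202,150)],.014))
E
```

```text
tray corners [[0.6503 0.1727 0.01  ]
 [0.6661 0.079  0.01  ]
 [0.3943 0.0372 0.01  ]
 [0.3802 0.1316 0.01  ]]
yel,slate,att,trayatt [[ 0.5831 -0.1103  0.04  ]] [[ 0.4802 -0.193   0.032 ]] [[ 0.4632 -0.0902  0.014 ]] [[0.6024 0.1258 0.014 ]]
```

View pics/c0.png

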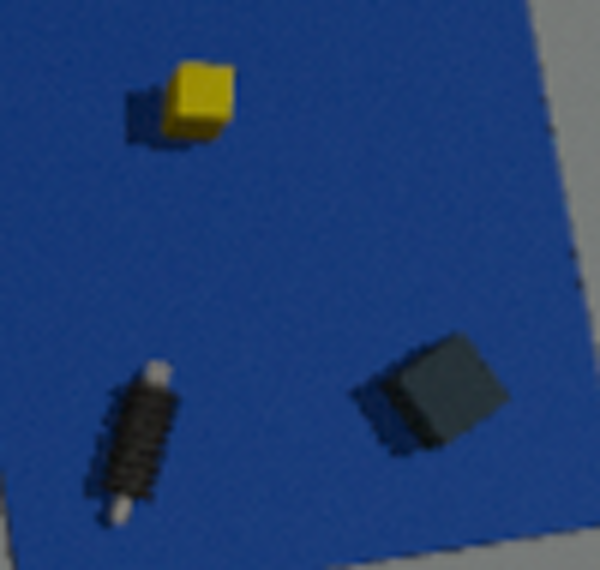

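```bash
python3 - <<'E'
from h import *
f=lambda l:[(280+u/6,140+v/6) for u,v in l]
for n,l,z in(('y',[(182,64),(235,66),(231,120),(179,117)],.04),('s',[(390,378),(460,333),(510,395),(440,438)],.032)):
    p=ray('t0',f(l),z)[:,:2]; e=np.roll(p,-1,0)-p
    print(n,p.mean(0),np.hypot(*e.T),np.degrees(np.arctan2(e[:,1],e[:,0]))%90)
E
```

```text
y [ 0.5846  -0.11345] [0.01861317 0.0193933  0.01823321 0.01895943] [87.84472438 84.37759937 86.54127568 85.46222749]
s [ 0.48165  -0.197225] [0.02960574 0.02746143 0.02910344 0.02689312] [32.02589727 37.45410239 30.79494211 38.65980825]
```

Call:
{"api": "servo_tool", "payload": {
  "series": [
    [[0.0236, 0.0323, 0], 1],
    [[0.0236, 0.0323, 0], 1],
    [[0.0236, 0.0323, 0], 1],
    [[0.0236, 0.0323, 0], 1],
    [[0.0236, 0.0323, 0], 1],
    [[0.0236, 0.0323, 0], 1],
    [[0.0236, 0.0323, 0], 1],
    [[0.0236, 0.0323, 0], 1],
    [[0.0236, 0.0323, 0], 1],
    [[0.0236, 0.0323, 0], 1]
  ],
  "claw": 1
}}

```text
t: 0.93
tool_pos: [0.481, -0.1874, 0.2456]
eef_rot: [0.954, 0.3, -0.003, -0.001]
ft_force: [1.0, -0.8, -0.2]
opening: 1.003
```

Call:
{"api": "servo_tool", "payload": {
  "series": [
    [[0, -0.009, -0.03], 0],
    [[0, 0, -0.03], 0],
    [[0, 0, -0.03], 0],
    [[0, 0, 0], 0]
  ]
}}

```text
t: 1.27
tool_pos: [0.4874, -0.1852, 0.1529]
eef_rot: [0.951, 0.308, 0.0, -0.001]
ft_force: [-0.6, 0.1, -1.1]
opening: 1.006
```

```bash
python3 - <<'E'
from h import *
o=get_obs();print(o['t'],o['tool_pos'],o['eef_rot'])
c=snap('wrist','w1');print(c['intrinsics'])
K=c['intrinsics'];R=cv2.Rodrigues(np.array(c['rvec']))[0]
im=cv2.resize(c['frame'][:,:,::-1],None,fx=1.5,fy=1.5);cv2.imwrite('pics/w1b.png',im)
E
```

```text
1.2667 [ 0.48739169 -0.18522789  0.15289835] [ 9.51257098e-01  3.08395626e-01  9.09543934e-05 -1.43644741e-03]
[[297.31863964   0.         253.98599526]
 [  0.         297.31863964 191.06201062]
 [  0.           0.           1.        ]]
```

View pics/w1b.png

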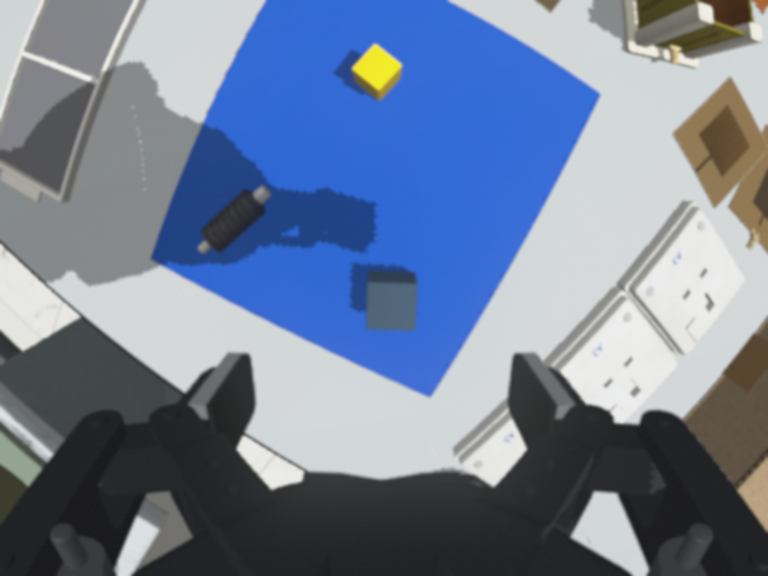

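The wrist view shows the slate top face at about (391,305) in the 1.5x picture, square to the jaws. Yellow is at (377,69).

```bash
python3 - <<'E'
from h import *
for n,l,z in(('s',[(367,283),(415,281),(415,330),(368,328)],.032),('y',[(377,43),(402,69),(380,93),(352,69)],.04)):
    p=ray('w1',[(u/1.5,v/1.5) for u,v in l],z,True)[:,:2]; e=np.roll(p,-1,0)-p
    print(n,p.mean(0),np.hypot(*e.T),np.degrees(np.arctan2(e[:,1],e[:,0]))%90)
E
```

```text
s [ 0.48185  -0.196675] [0.02733057 0.02984024 0.02765231 0.02738047] [38.46336635 37.10030839 33.34526258 36.53508317]
y [ 0.58455 -0.1129 ] [0.01965401 0.01756417 0.01992185 0.01961275] [77.66091272 85.10090755 83.65980825 83.85337434]
```

Call:
{"api": "servo_tool", "payload": {
  "series": [
    [[-0.0056, -0.0117, -0.02], 0],
    [[0, 0, -0.025], 0],
    [[0, 0, -0.025], 0],
    [[0, 0, -0.01], 0],
    [[0, 0, 0], 0]
  ]
}}

```text
t: 1.73
tool_pos: [0.4852, -0.2001, 0.0809]
eef_rot: [0.952, 0.307, 0.004, 0.002]
ft_force: [0.3, 0.8, 0.7]
opening: 1.003
```

Call:
{"api": "servo_tool", "payload": {
  "series": [
    [[-0.003, 0.003, -0.015], 0],
    [[0, 0, -0.01], 0],
    [[0, 0, 0], 0]
  ]
}}

```text
t: 1.98
tool_pos: [0.4843, -0.1982, 0.0598]
eef_rot: [0.952, 0.307, 0.006, 0.004]
ft_force: [0.1, -0.1, -0.4]
opening: 0.997
```

Call:
{"api": "servo_tool", "payload": {
  "series": [
    [[-0.0025, 0.001, -0.015], 0],
    [[-0.001, 0, -0.014], 0],
    [[0, 0, -0.004], 0],
    [[0, 0, 0], 0]
  ]
}}

```text
t: 2.32
tool_pos: [0.4835, -0.1986, 0.0312]
eef_rot: [0.952, 0.307, 0.008, 0.006]
ft_force: [0.2, -0.0, -0.3]
opening: 1.002
```

Call:
{"api": "servo_tool", "payload": {
  "series": [
    [[-0.002, 0.001, -0.006], 0],
    [[0, 0, 0], 0]
  ]
}}

```text
t: 2.48
tool_pos: [0.4824, -0.1979, 0.0267]
eef_rot: [0.952, 0.307, 0.009, 0.006]
ft_force: [-0.3, 0.2, 0.7]
opening: 0.995
```

Call:
{"api": "servo_tool", "payload": {
  "series": [
    [[0, 0, 0], 0],
    [[0, 0, 0], 0],
    [[0, 0, 0], 0],
    [[0, 0, 0], 0],
    [[0, 0, 0], 0],
    [[0, 0, 0], 0],
    [[0, 0, 0], 0],
    [[0, 0, 0], 0]
  ],
  "claw": -1
}}

```text
t: 3.15
tool_pos: [0.4833, -0.1983, 0.0292]
eef_rot: [0.952, 0.307, 0.01, 0.007]
ft_force: [-0.1, -0.1, -0.5]
opening: 0.338
```

Call:
{"api": "servo_tool", "payload": {
  "series": [
    [[0, 0, 0.03], 0],
    [[0, 0, 0.03], 0],
    [[0, 0, 0.03], 0],
    [[-0.0065, 0.035, 0], 0],
    [[-0.0065, 0.04, 0], 0],
    [[-0.0065, 0.04, 0], 0],
    [[-0.0065, 0.04, 0], 0],
    [[-0.0065, 0.04, 0], 0],
    [[-0.0065, 0.04, 0], 0],
    [[-0.0065, 0.04, 0], 0]
  ]
}}

```text
t: 3.98
tool_pos: [0.434, 0.0771, 0.123]
eef_rot: [0.954, 0.299, 0.011, 0.009]
ft_force: [0.8, 1.2, -0.4]
opening: 0.34
```

Call:
{"api": "servo_tool", "payload": {
  "series": [
    [[0, 0, 0], 0],
    [[0, 0, 0], 0]
  ]
}}

```text
t: 4.15
tool_pos: [0.432, 0.0865, 0.1228]
eef_rot: [0.952, 0.306, 0.011, 0.007]
ft_force: [0.1, -0.9, 0.5]
opening: 0.335
```

Call:
{"api": "servo_tool", "payload": {
  "series": [
    [[0.003, 0.005, -0.025], 0],
    [[0, 0, -0.025], 0],
    [[0, 0, -0.02], 0],
    [[0, 0, -0.005], 0],
    [[0, 0, 0], 0]
  ]
}}

```text
t: 4.57
tool_pos: [0.4366, 0.09, 0.046]
eef_rot: [0.952, 0.305, 0.013, 0.007]
ft_force: [-0.7, -1.5, 0.1]
opening: 0.335
```

```bash
python3 - <<'E'
from h import *
o=get_obs();print(o['t'],o['tool_pos'],o['eef_rot'])
c=snap('wrist','w2');snap('top','t2')
t=cv2.imread('pics/t2.png')[110:270,170:390]
w=c['frame'][:,:,::-1]
cv2.imwrite('pics/m2.png',np.hstack([cv2.resize(t,(512,384)),w])[:, :800] if 0 else np.vstack([cv2.resize(t,(412,300)),cv2.resize(w,(412,300))]))
E
```

```text
4.5667 [0.4366239  0.08997703 0.04598402] [0.95218695 0.30515712 0.01281897 0.00740362]
```

View pics/m2.png

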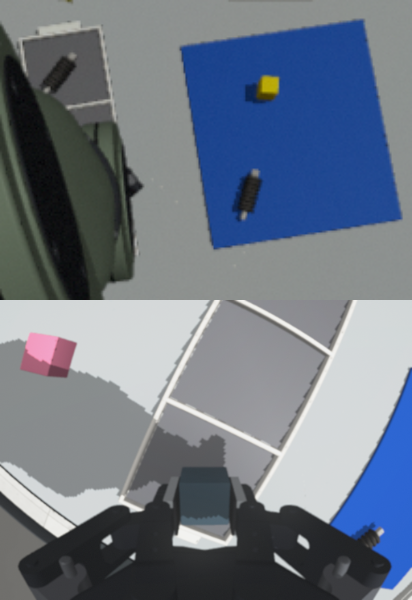

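The slate block is held over the near compartment, and the spare and yellow haven't moved. I'll check the compartment corners seen by the wrist camera at (166,401), (281,455) and (122,500) before lowering.

```bash
python3 - <<'E'
from h import *
s=[(166,401),(281,455),(122,500),(220,299),(330,352)]
print(ray('w2',[(u*512/412,(v-300)*1.28) for u,v in s],.01,True))
E
```

```text
[[0.4702 0.1443 0.01  ]
 [0.4857 0.0546 0.01  ]
 [0.3859 0.131  0.01  ]
 [0.5521 0.1578 0.01  ]
 [0.573  0.0714 0.01  ]]
```

Call:
{"api": "servo_tool", "payload": {
  "series": [
    [[-0.001, 0.001, -0.012], 0],
    [[0, 0, -0.003], 0],
    [[0, 0, 0], 0]
  ]
}}

```text
t: 4.92
tool_pos: [0.4375, 0.0905, 0.035]
eef_rot: [0.952, 0.305, 0.016, 0.008]
ft_force: [1.0, -1.2, 0.7]
opening: 0.333
```

Call:
{"api": "servo_tool", "payload": {
  "series": [
    [[-0.001, 0.001, -0.006], 0],
    [[0, 0, 0], 0]
  ]
}}

```text
t: 5.08
tool_pos: [0.4379, 0.0917, 0.0306]
eef_rot: [0.952, 0.304, 0.016, 0.008]
ft_force: [0.6, -0.4, -0.4]
opening: 0.337
```

Call:
{"api": "servo_tool", "payload": {
  "series": [
    [[-0.001, 0, -0.004], 0],
    [[0, 0, 0], 0]
  ]
}}

```text
t: 5.25
tool_pos: [0.4387, 0.092, 0.0285]
eef_rot: [0.952, 0.304, 0.015, 0.008]
ft_force: [-0.5, 0.8, 0.1]
opening: 0.336
```

Call:
{"api": "servo_tool", "payload": {
  "series": [
    [[0, 0, -0.003], 0],
    [[0, 0, 0], 0]
  ]
}}

```text
t: 5.42
tool_pos: [0.4393, 0.0925, 0.0274]
eef_rot: [0.952, 0.305, 0.015, 0.007]
ft_force: [-0.4, -0.1, -0.6]
opening: 0.34
```

Call:
{"api": "servo_tool", "payload": {
  "series": [
    [[-0.001, 0, -0.003], 0],
    [[0, 0, 0], 0]
  ]
}}

```text
t: 5.58
tool_pos: [0.4394, 0.0927, 0.0267]
eef_rot: [0.952, 0.304, 0.015, 0.007]
ft_force: [-0.2, -0.8, -0.8]
opening: 0.337
```

Call:
{"api": "servo_tool", "payload": {
  "series": [
    [[0, 0, 0], 0],
    [[0, 0, 0], 0],
    [[0, 0, 0], 0],
    [[0, 0, 0], 0]
  ],
  "claw": 0.3
}}

```text
t: 5.92
tool_pos: [0.4398, 0.0929, 0.0271]
eef_rot: [0.952, 0.305, 0.015, 0.007]
ft_force: [0.2, 0.2, -0.0]
opening: 0.65
```

Call:
{"api": "servo_tool", "payload": {
  "series": [
    [[0, 0, 0.02], 0],
    [[0, 0, 0.03], 0],
    [[0, 0, 0.04], 0],
    [[0, 0, 0.03], 0],
    [[0, 0, 0], 0]
  ]
}}

```text
t: 6.33
tool_pos: [0.4381, 0.0923, 0.15]
eef_rot: [0.952, 0.304, 0.013, 0.007]
ft_force: [0.4, -0.8, -0.8]
opening: 0.651
```

```bash
python3 - <<'E'
from h import *
o=get_obs();print(o['t'],o['tool_pos'],o['eef_rot'])
c=snap('wrist','w3')
cv2.imwrite('pics/w3.png',c['frame'][:,:,::-1])
E
```

```text
6.3333 [0.43813394 0.09226278 0.15000745] [0.95249665 0.30420517 0.01268417 0.00696108]
```

View pics/w3.png

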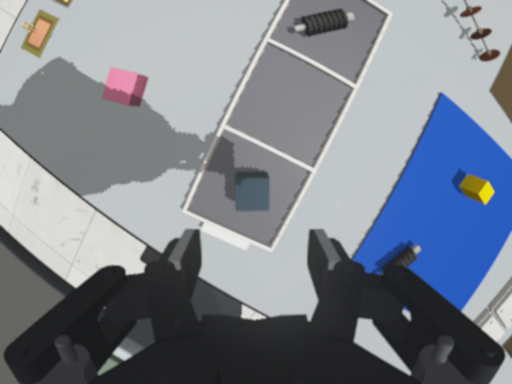

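Call:
{"api": "servo_tool", "payload": {
  "series": [
    [[0.021, -0.0293, 0], -5.7],
    [[0.021, -0.0293, 0], -5.7],
    [[0.021, -0.0293, 0], -5.7],
    [[0.021, -0.0293, -0.005], -5.7],
    [[0.021, -0.0293, -0.005], -5.7],
    [[0.021, -0.0293, -0.005], -5.7],
    [[0.021, -0.0293, -0.005], -5.7],
    [[0, 0, 0], 0],
    [[0, 0, 0], 0]
  ],
  "claw": 1
}}

```text
t: 7.13
tool_pos: [0.5871, -0.1226, 0.1186]
eef_rot: [0.999, -0.053, 0.006, 0.01]
ft_force: [0.5, 0.4, 0.5]
opening: 0.998
```

```bash
python3 - <<'E'
from h import *
o=get_obs();print(o['t'],o['tool_pos'],o['eef_rot'],o['q'])
c=snap('wrist','w4')
cv2.imwrite('pics/w4.png',cv2.resize(c['frame'][:,:,::-1],None,fx=1.5,fy=1.5))
E
```

```text
7.1333 [ 0.58705833 -0.12259208  0.1186442 ] [ 0.99854983 -0.05261594  0.00584975  0.00977687] [ 0.00616253  0.92884253  0.28701876  1.55033441 -0.33258091  0.69570556
 -1.2389622 ]
```

View pics/w4.png

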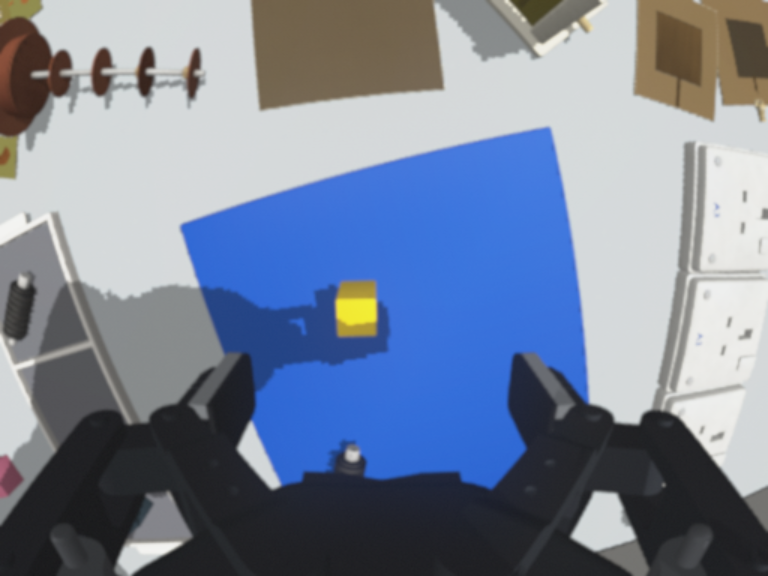

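Yellow's top face is centred at about (356,318) and square to the jaws.

```bash
python3 - <<'E'
from h import *
p=ray('w4',[(u/1.5,v/1.5) for u,v in [(336,299),(377,298),(377,337),(335,337)]],.04,True)[:,:2];e=np.roll(p,-1,0)-p
print(p.mean(0),np.hypot(*e.T),np.degrees(np.arctan2(e[:,1],e[:,0]))%90)
E
```

```text
[ 0.585475 -0.111825] [0.01956553 0.01992185 0.02052925 0.01934994] [85.30931554 83.65980825 83.56734608 80.78107386]
```

Call:
{"api": "servo_tool", "payload": {
  "series": [
    [[-0.002, 0.01, -0.005], 0],
    [[0, 0, -0.025], 0],
    [[0, 0, -0.02], 0],
    [[0, 0, -0.005], 0],
    [[0, 0, 0], 0]
  ]
}}

```text
t: 7.6
tool_pos: [0.5827, -0.1056, 0.06]
eef_rot: [0.999, -0.049, 0.005, 0.009]
ft_force: [0.7, -1.1, -0.3]
opening: 1.0
```

Call:
{"api": "servo_tool", "payload": {
  "series": [
    [[0.002, -0.006, -0.012], 0],
    [[0, 0, -0.01], 0],
    [[0, 0, 0], 0]
  ]
}}

```text
t: 7.85
tool_pos: [0.5851, -0.1101, 0.0377]
eef_rot: [0.999, -0.048, 0.005, 0.008]
ft_force: [0.2, 1.2, -0.6]
opening: 1.002
```

Call:
{"api": "servo_tool", "payload": {
  "series": [
    [[0, -0.002, -0.008], 0],
    [[0, 0, 0], 0]
  ]
}}

```text
t: 8.02
tool_pos: [0.5853, -0.1123, 0.0293]
eef_rot: [0.999, -0.048, 0.006, 0.009]
ft_force: [-0.7, 0.1, -0.6]
opening: 0.999
```

Call:
{"api": "servo_tool", "payload": {
  "series": [
    [[0, 0, 0], 0],
    [[0, 0, 0], 0],
    [[0, 0, 0], 0],
    [[0, 0, 0], 0],
    [[0, 0, 0], 0],
    [[0, 0, 0], 0],
    [[0, 0, 0], 0],
    [[0, 0, 0], 0],
    [[0, 0, 0], 0]
  ],
  "claw": -1
}}

```text
t: 8.77
tool_pos: [0.586, -0.1126, 0.0309]
eef_rot: [0.999, -0.048, 0.007, 0.009]
ft_force: [-0.0, 0.2, -0.7]
opening: 0.225
```

Call:
{"api": "servo_tool", "payload": {
  "series": [
    [[0, 0, 0.025], 0],
    [[0, 0, 0.03], 0],
    [[0, 0, 0.03], 0],
    [[-0.0105, 0.036, 0], 0],
    [[-0.0105, 0.036, 0], 0],
    [[-0.0105, 0.036, 0], 0],
    [[-0.0105, 0.036, 0], 0],
    [[-0.0105, 0.036, 0], 0],
    [[-0.0105, 0.036, 0], 0],
    [[0, 0, 0], 0]
  ]
}}

```text
t: 9.6
tool_pos: [0.5175, 0.1098, 0.1198]
eef_rot: [0.999, -0.05, 0.007, 0.009]
ft_force: [-0.7, 2.3, -0.6]
opening: 0.221
```

Call:
{"api": "servo_tool", "payload": {
  "series": [
    [[0, 0, 0], 0],
    [[0, 0, 0], 0]
  ]
}}

```text
t: 9.77
tool_pos: [0.517, 0.1117, 0.1199]
eef_rot: [0.999, -0.048, 0.007, 0.008]
ft_force: [0.6, 0.6, 0.4]
opening: 0.219
```

Call:
{"api": "servo_tool", "payload": {
  "series": [
    [[0.006, -0.006, -0.025], 0],
    [[0, 0, -0.025], 0],
    [[0, 0, -0.015], 0],
    [[0, 0, -0.005], 0],
    [[0, 0, 0], 0]
  ]
}}

```text
t: 10.18
tool_pos: [0.5255, 0.1004, 0.0481]
eef_rot: [0.999, -0.051, 0.009, 0.009]
ft_force: [-0.2, 0.3, -0.4]
opening: 0.225
```

Call:
{"api": "servo_tool", "payload": {
  "series": [
    [[0, 0, -0.01], 0],
    [[0, 0, -0.002], 0],
    [[0, 0, 0], 0]
  ]
}}

```text
t: 10.43
tool_pos: [0.5266, 0.0988, 0.0366]
eef_rot: [0.999, -0.052, 0.01, 0.009]
ft_force: [0.1, -0.8, -0.5]
opening: 0.225
```

Call:
{"api": "servo_tool", "payload": {
  "series": [
    [[-0.003, 0.004, -0.004], 0],
    [[0, 0, -0.001], 0],
    [[0, 0, 0], 0]
  ]
}}

```text
t: 10.68
tool_pos: [0.5238, 0.1033, 0.0323]
eef_rot: [0.999, -0.052, 0.01, 0.009]
ft_force: [0.3, 0.0, -0.1]
opening: 0.224
```

Call:
{"api": "servo_tool", "payload": {
  "series": [
    [[0, 0, -0.003], 0],
    [[0, 0, 0], 0]
  ]
}}

```text
t: 10.85
tool_pos: [0.5246, 0.1038, 0.0304]
eef_rot: [0.999, -0.052, 0.012, 0.008]
ft_force: [0.1, 0.3, -0.1]
opening: 0.219
```

Call:
{"api": "servo_tool", "payload": {
  "series": [
    [[0, 0, -0.003], 0],
    [[0, 0, 0], 0]
  ]
}}

```text
t: 11.02
tool_pos: [0.5262, 0.1049, 0.0294]
eef_rot: [0.999, -0.052, 0.014, 0.007]
ft_force: [-0.1, -0.0, -0.7]
opening: 0.218
```

Call:
{"api": "servo_tool", "payload": {
  "series": [
    [[0, 0, 0], 0],
    [[0, 0, 0], 0],
    [[0, 0, 0], 0],
    [[0, 0, 0], 0]
  ],
  "claw": 0
}}

```text
t: 11.35
tool_pos: [0.5264, 0.1051, 0.0295]
eef_rot: [0.999, -0.051, 0.014, 0.007]
ft_force: [0.0, -0.4, -1.3]
opening: 0.501
```

Call:
{"api": "servo_tool", "payload": {
  "series": [
    [[0, 0, 0.02], 0],
    [[0, 0, 0.03], 0],
    [[0, 0, 0.04], 0],
    [[0, 0, 0.04], 0],
    [[0, -0.035, 0.01], 0],
    [[0, -0.04, 0], 0],
    [[0, -0.04, 0], 0],
    [[0, -0.04, 0], 0],
    [[0, 0, 0], 0],
    [[0, 0, 0], 0]
  ]
}}

```text
t: 12.18
tool_pos: [0.5231, -0.0554, 0.175]
eef_rot: [0.999, -0.049, 0.013, 0.008]
ft_force: [0.6, 0.7, -1.4]
opening: 0.497
```

```bash
python3 - <<'E'
from h import *
c=snap('wrist','w5');t=snap('top','t5')
a=cv2.resize(t['frame'][110:260,170:390,::-1],(660,450),interpolation=cv2.INTER_CUBIC)
cv2.imwrite('pics/t5b.png',a);cv2.imwrite('pics/w5.png',c['frame'][:,:,::-1])
E
```

```text
(no output)
```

View pics/t5b.png

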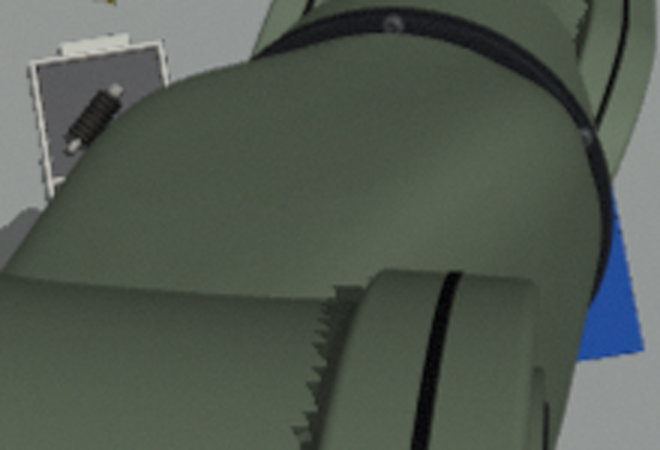

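View pics/w5.png

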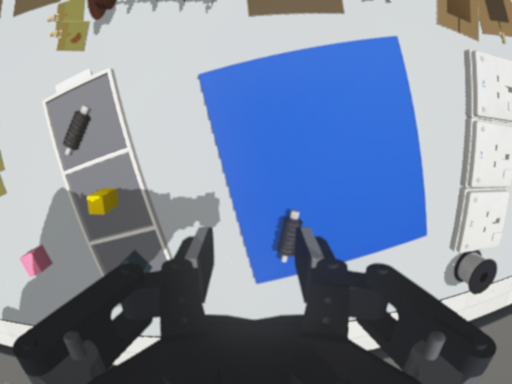

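Yellow stands upright in the middle compartment at (102,201). Slate is in the near one, partly hidden by a finger at (135,262), and the spare is on the mat at (289,236). I'll check those positions in numbers, then hand in.

```bash
python3 - <<'E'
from h import *
print('spare',ray('w5',[(289,236)],.014,True),'yellow top',ray('w5',[(98,202)],.04,True),'slate top',ray('w3',[(253,194)],.032,True))
o=get_obs();print(o['t'],o['ft_force'])
finish_job()
E
```

```text
spare [[ 0.4647 -0.0888  0.014 ]] yellow top [[0.5279 0.0988 0.04  ]] slate top [[0.4399 0.0911 0.032 ]]
12.2833 [-0.54863887 -0.07546427  0.57102926]
the job is handed in; nothing more can be done
```

The job is handed in at about 12.3 s of the 51 s allowed. One attenuator was already in the far compartment, so I added the slate block to the near compartment and the yellow block to the middle one. I left the spare attenuator and the pink look-alike alone.

**Last checks:**
- **Slate:** measured about 5 mm from its compartment centre. This was right after I released it; in the last view it is partly hidden by a finger.
- **Yellow:** measured about 8 mm from its compartment centre, upright in the last view.
- **Spare attenuator:** about 2 mm from where it started, which is within measuring error.
- **Forces:** the readings after each move stayed under about 3 N.

**What didn't work:** the last top-camera picture was blocked by the arm, so the final check rests on the wrist camera alone. Neither block gave a clear touch-down force when lowered. Release height came from the height at which each was gripped on the mat, whose surface is level with the tray floor.

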